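Take the left-hand cap off the torch gas manifold

ROBOT

A 6-joint arm with a two-finger parallel gripper is mounted at the origin on the work surface. World frame = base frame: x ahead of the robot, y to its left, z up, the work surface at z = 0. Lengths are in m, angles in rad, forces in N, time in s.
With the tool pointing down it reaches from about 0.275 to 0.875 m from the base axis. Payload 12.5 kg.
Tool frame: the origin (TCP) lies on the centre line of the jaws, within the pads' length; the fingertips stand r.finger_overhang ahead of it and the grasp point (between the pads) lies 3 mm ahead of it (r.finger_overhang is the distance from the TCP to the fingertips, in m); z points along the fingers, y is the line along which they close (so a half turn about z gives the same grasp; the last joint's range is limited). The gripper opens to 85 mm and grips with 20 to 120 N. Pads are 22 mm wide; open, the fingers measure 114 mm over their backs; the gripper's body (76 mm by 85 mm) begins 54 mm behind the grasp point. The pads swing forward as they close: fully open they stand 13 mm farther back than shut.
Start: joints at [1.094, 0.351, 1.652, -0, 1.139, -0.085], TCP at [0.21, 0.508, 0.253] pointing down, gripper open.
Joint ranges: [-2.75, 2.75], [-0.79, 2.1], [0.01, 2.65], [-1.57, 4.71], [0.07, 3.14], [-2.87, 2.87]. Speed limits (rad/s): [2.22, 2.22, 2.79, 3.14, 3.14, 3.14].

INTERFACE

Orientations are given as a unit quaternion [x, y, z, w].
In Python, from cell import r, optics gives the robot as it stands. The module is installed in compiled form; this text tells all that it offers. Calls block until the motion is done:
- r.move_to(position, orientation): joint-space move of the TCP to a pose.
- r.move_linear(position, rot=None, vel=0.15): straight line of the TCP; rot=None keeps the orientation; vel is the mean speed in m/s.
- r.set_joints(angles): joint-space move.
- r.set_gripper(opening, squeeze=None): opening from 0.0 (shut) to 1.0 (fully open); squeeze is the grip in N (None keeps the last); returns when the fingers have stopped.
- r.sleep(seconds).
- r.inverse_kinematics(position, orientation): joint angles nearest the present ones, or None.
- optics.get_image(name): name is "side" or "top" or "wrist"; returns a dict with "pixels" (384x512x3 uint8, red, green, blue), "depth" (384x512 float32, m along the optical axis (not along the pixel's ray), 0 where there is no reading), "fx", "fy", "cx", "cy" (pixels), "camera_from_world" (4x4, takes a point from world to camera coordinates); the wrist camera has in their place "mount" (4x4, takes a point from camera to tool coordinates, whose origin is the TCP and whose axes are the flange's). Camera axes: x right, y down, z forward; pixel columns grow to the right and rows downward; lengths in m; the calibration is good to about 2 mm. The wrist camera is an equidistant fisheye: a pixel r from the principal point sees the ray r / f radians off the axis. A picture is of the moment at which its call begins: read the wrist's pose just before it.
A pose or a line that the arm cannot do raises r.PlanningError and nothing moves.
- r.hand_in(): hands the job in; it is judged then, once.
Readings, each from a call of its own:
- r.current_t(): time.
- r.current_q(): joint angles.
- r.current_qvel(): joint speeds.
- r.current_effort(): joint torques, N m.
- r.current_tool_pos(): TCP position.
- r.current_ee_rot(): TCP orientation.
- r.current_contact_force(): force on the tool from outside, world axes, zero at the start.
- r.current_torque(): the same for the moment, N m.
- r.current_opening(): opening from 0.0 (shut) to 1.0 (fully open).
- r.current_finger_force(): force on a finger pad.
Only numpy, scipy, OpenCV 4.12 (cv2) and the standard library are available. Lean on these libraries where they do the work, as an engineer would, in place of code of your own. Each camera call takes 0.05 s, during which the arm holds its last target. There are 200 camera calls.

TASK

One of the two blanking caps on the gas manifold, the fuel one, has a left-hand thread and the other an ordinary right-hand thread, and nothing shows which: feel for it by trying the caps gently both ways, never forcing one against its stop. Unscrew the left-hand cap, lift it off and stand it upright in the steel tray. The right-hand cap must stay on and be left screwed home, and the other things on the bench stay where they are.

Things in the scene. Friction and masses are not known exactly. Their poses are not given: they have to be found in the camera images.
- manifold: fixed aluminium block 90 x 240 x 35 mm with two upright outlets on its top, 130 mm apart along its y axis; hose stubs along its long sides below its top. Origin under its centre.
- port_1 (a point): centre of the outlet at the manifold's +y end, on the block's top, 35 mm above the bench; vertical thread axis. Outlet and sprung seal rise 37 mm above it. Quick thread: the tightening way it meets a hard stop within 2 degrees; the loosening way a nip, a springy drag of 0.1 to 0.4 N m, must be broken over the first 18 to 25 degrees, then it runs; at 75 to 120 degrees (80 is best) it is free and lifts off
- port_2 (a point): the same for the outlet at the manifold's -y end. One thread is left-hand (clockwise from above loosens), the other right-hand; which is where differs every time. While turning the cap dips 1.5 mm, then rises 2.5 mm above where it began. Twisting against the stop with more than about 1 N m, or pulling a threaded cap hard, counts as forcing
- cap_1: brass blanking cap on the manifold's +y outlet, 0.16 kg, like the other: round skirt 57 mm across, flat top 35 mm above its origin, on it an upright wing bar 50 long (cap's x), 12 thick (y), 32 mm high, to be gripped across its thickness. Origin: centre of the skirt's lower rim, z up. Tight, it lies 38 mm above the bench, x parallel to the manifold's x. Off, it stands on its skirt
- cap_2: brass blanking cap on the manifold's -y outlet, 0.16 kg, like the other: round skirt 57 mm across, flat top 35 mm above its origin, on it an upright wing bar 50 long (cap's x), 12 thick (y), 32 mm high, to be gripped across its thickness. Origin: centre of the skirt's lower rim, z up. Tight, it lies 38 mm above the bench, x parallel to the manifold's x. Off, it stands on its skirt
- cap_1_end (a point): point in cap_1's wing bar 24 mm from its axis along the cap's +x, 60 mm above the cap's origin; shows how far the cap is turned
- cap_2_end (a point): the same for cap_2
- tray: open steel tray 150 x 150 mm, rim 22 mm high, walls and floor 4 mm; fixed. Origin under its centre
- tray_floor (a point): centre of the tray's inner floor, 4 mm above the bench
- paddle: bystander: flat dark steel paddle 90 x 50 x 8 mm with a round wooden handle 100 mm long, lying flat; origin at the joint of blade and handle, handle along its -x
- jar: bystander: small closed green glass jar, 60 mm across, 75 mm tall; origin under its centre
- marver: bystander: dark steel block 70 x 70 x 25 mm; origin under its centre
- spanner: bystander: open-ended steel spanner 160 mm long lying flat
- rest: bystander: grooved aluminium rod rest 40 x 120 x 22 mm; origin under its centre

How it is judged:
On the way, in this order (a step that is already met when the one before it is completed fails the run):
1. a cap is turned clockwise (seen from above) by more than 55 degrees while still on its outlet ((((horizontal distance between cap_1 and port_1 below 0.006 m and z of cap_1 in the frame of manifold below 0.055 m) and y of cap_1_end in the frame of manifold below 0.0453 m) or ((horizontal distance between cap_2 and port_2 below 0.006 m and z of cap_2 in the frame of manifold below 0.055 m) and y of cap_2_end in the frame of manifold below -0.0847 m))), for 0.1 s.
2. that cap is lifted clear of its outlet (z of any of cap_1, cap_2 in the frame of manifold above 0.083 m), for 0.1 s.
At the end, for the whole second after the job is handed in: The left-hand cap stands upright (within 7 degrees) at rest on the tray's floor, its axis within 45 mm of the tray's centre; the right-hand cap sits on its outlet screwed home: not raised more than 3.5 mm and within 15 degrees of its starting angle (((horizontal distance between cap_1 and tray_floor below 0.045 m and height (world z) of cap_1 below 0.01 m and angle between cap_1's own z axis and vertical below 0.12 rad and linear speed of cap_1 below 0.02 m/s and horizontal distance between cap_2 and port_2 below 0.004 m and z of cap_2 in the frame of manifold below 0.042 m and y of cap_2_end in the frame of manifold between -0.0715 and -0.0585 m and x of cap_2_end in the frame of manifold above 0.02 m) or (horizontal distance between cap_2 and tray_floor below 0.045 m and height (world z) of cap_2 below 0.01 m and angle between cap_2's own z axis and vertical below 0.12 rad and linear speed of cap_2 below 0.02 m/s and horizontal distance between cap_1 and port_1 below 0.004 m and z of cap_1 in the frame of manifold below 0.042 m and y of cap_1_end in the frame of manifold between 0.0585 and 0.0715 m and x of cap_1_end in the frame of manifold above 0.02 m))); the robot touches nothing.
It fails at once if a cap's thread is forced (more than 40 N on one of its two thread lugs, which stand 20 mm from its axis), by twisting it against its stop or pulling it while still threaded (contact force between any of cap_1_lug_a, cap_1_lug_b, cap_2_lug_a, cap_2_lug_b and anything else above 40 N).
It fails at once if the right-hand cap is unscrewed: a cap on its outlet turned anticlockwise by more than 50 degrees (((horizontal distance between cap_1 and port_1 below 0.006 m and z of cap_1 in the frame of manifold below 0.055 m) and y of cap_1_end in the frame of manifold above 0.0834 m) or ((horizontal distance between cap_2 and port_2 below 0.006 m and z of cap_2 in the frame of manifold below 0.055 m) and y of cap_2_end in the frame of manifold above -0.0466 m)).
It fails at once if a bystander is moved by more than 30 mm (distance of any of paddle, jar, marver, spanner, rest from where it was at the start of the episode above 0.03 m).
It also fails if it takes over 64 s, if anything falls off the work surface, if the arm or the gripper's body presses on something with over 40 N, if the wrist force passes 120 N, or if a joint passes its speed limit or range.

## Working session

There is one attempt and no reset: what is moved stays moved. The work goes in short steps, each a Python script; the robot and the scene stay as the last script left them, time stands still between calls to the robot, and variables do not carry over. Pictures are saved under pics/ and viewed, at most 10 in all, crops included, and the job is handed in when it is done.

```bash
mkdir -p pics
python3 - <<'E'
from cell import r, optics
import cv2, numpy as np
for n in ("top","side"):
    d=optics.get_image(n); cv2.imwrite(f"pics/{n}0.png",d["pixels"][:,:,::-1]); np.savez(f"{n}0.npz",**d)
    print(n,d["fx"],d["cx"],d["cy"],np.round(d["camera_from_world"],3).tolist())
print(r.finger_overhang,r.current_t(),r.current_tool_pos(),r.current_ee_rot(),r.current_contact_force(),r.current_torque())
E
```

```text
top 361.0307269598053 255.85774592939833 189.36223441162917 [[0.0, -1.0, 0.015, -0.018], [-0.989, -0.003, -0.147, 0.535], [0.147, -0.015, -0.989, 0.776], [0.0, 0.0, 0.0, 1.0]]
side 434.30247132254686 256.19394345379396 190.74716119653968 [[0.985, -0.171, 0.006, -0.504], [-0.089, -0.543, -0.835, 0.101], [0.146, 0.822, -0.55, 1.034], [0.0, 0.0, 0.0, 1.0]]
0.022 0.1 [0.2099025  0.50808272 0.25281539] [ 1.94658075e-01  9.80871027e-01 -4.96524550e-04 -1.27326492e-04] [ 0.70691235 -0.10393409 -0.09212003] [-0.02414368  0.00994414 -0.06404836]
```

View pics/top0.png

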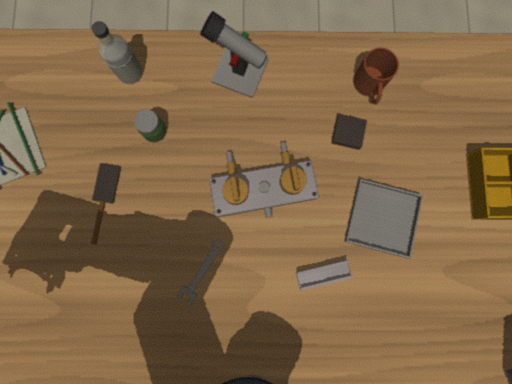

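View pics/side0.png

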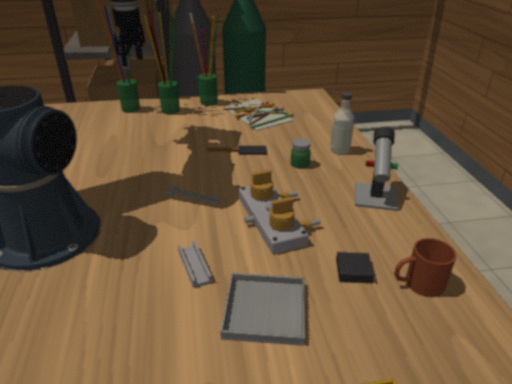

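The top view shows the manifold at about (263,187), with brass caps near (236,189) and (293,180) and the tray near (383,217). The jar, marver, rest, spanner and paddle are all clear of the path between the caps and the tray. Next I'll use depth to measure these.

Run:
```python
import numpy as np, cv2
d=np.load("top0.npz"); D=d["depth"]; fx,fy,cx,cy=[float(d[k]) for k in("fx","fy","cx","cy")]
v,u=np.mgrid[:384,:512]; P=np.stack([(u-cx)/fx*D,(v-cy)/fy*D,D],-1)
M=np.linalg.inv(d["camera_from_world"]); W=P@M[:3,:3].T+M[:3,3]; Z=np.where(D>0,W[...,2],-1)
def box(m,name):
    p=W[m]; (c,s,a)=cv2.minAreaRect((p[:,:2]*1000).astype(np.float32)); print(name,m.sum(),"rect",np.round(c,1),np.round(s,1),round(a,1),"z",np.round(np.percentile(p[:,2],[5,50,95]),4))
for n,(a,b) in {"capL":(236,189),"capR":(293,180)}.items():
    near=(abs(u-a)<26)&(abs(v-b)<30)
    box(near&(Z>.094)&(Z<.115),n+" wing"); 
    box(near&(Z>.068)&(Z<.08),n+" top")
box((abs(u-263)<65)&(abs(v-187)<40)&(abs(Z-.035)<.005),"block")
hsv=cv2.cvtColor(d["pixels"],cv2.COLOR_RGB2HSV)
m=((abs(u-383)<45)&(abs(v-217)<45)&(hsv[...,1]<60)).astype(np.uint8)
n,l,st,ce=cv2.connectedComponentsWithStats(m); k=1+st[1:,4].argmax(); box((l==k)&(Z>.012),"tray rim"); box((l==k)&(Z<.012),"floor")
np.save("W.npy",W)
```

```text
capL wing 136 rect [528.   29.2] [48.4 11.9] 10.8 z [0.1016 0.1049 0.107 ]
capL top 391 rect [527.8  29.1] [54.7 54.2] 0.2 z [0.0707 0.0732 0.0755]
capR wing 146 rect [551.7 -98.3] [48.8 11.8] 10.1 z [0.0972 0.1044 0.1065]
capR top 357 rect [550.9 -98.3] [56.6 53.4] 90.0 z [0.0705 0.073  0.0752]
block 2764 rect [551.6 -32.4] [113.4 239.4] 10.5 z [0.0315 0.034  0.0367]
tray rim 592 rect [ 472.7 -313.5] [150.5 150.2] 75.2 z [0.0135 0.02   0.0227]
floor 3689 rect [ 485.7 -207.8] [392.1 171.6] 85.6 z [0.0004 0.003  0.0059]
```

Both caps match the given sizes: 129.6 mm apart, wings at z = 105 mm, yaw 10.4°. The tray centre is (0.473, -0.3135). I'll grip cap A (+y) and test it clockwise with a torque guard.

```bash
cat > h.py <<'E'
from cell import r, optics
import numpy as np
A=np.array([.528,.0292]); B=np.array([.5515,-.0983]); T=np.array([.4727,-.3135]); YAW=10.4
def quat(yaw):           # tool down; jaw line along cap y for a cap turned to yaw (deg)
    f=np.radians((yaw+180)/2); return [np.cos(f),np.sin(f),0,0]
def state():
    F=np.array(r.current_contact_force()); return F, float(r.current_torque()[2])
def go(p,yaw):
    q=r.inverse_kinematics(list(p),quat(yaw)); 
    if q is None: raise RuntimeError("no ik")
    r.set_joints(q)
def turn(p,yaw,angles,tmax,comply=1e-4):
    """turn through relative angles, follow side and vertical forces, stop above tmax; returns (p, angle reached)"""
    p=np.array(p,float); F0,t0=BASE; done=0.
    for a in angles:
        go(p,yaw+a); F,t=state(); F=F-F0; t=t-t0; done=a
        print(f"{a:6.1f} tz {t:6.3f} F {np.round(F,1)} p {np.round(p*1e3,1)} t {r.current_t():.1f}")
        if abs(t)>tmax: print("STOP"); break
        p+=np.clip(comply*F,-.0005,.0005)
    return p,done
BASE=(np.zeros(3),0.)
E
python3 - <<'E'
from h import *
import h
for off in (0,180,-180):
    for a in (5,-85):
        q=r.inverse_kinematics([*A,.1],quat(YAW+off+a)); print(off,a,None if q is None else np.round(q,2))
E
```

```text
0 5 [-0.03  0.53  1.83 -0.    0.79 -1.87]
0 -85 [-0.03  0.53  1.83 -0.    0.79 -0.3 ]
180 5 [-0.03  0.53  1.83 -0.    0.79  1.27]
180 -85 [-0.03  0.53  1.83 -0.    0.79  2.84]
-180 5 [-0.03  0.53  1.83 -0.    0.79  1.27]
-180 -85 [-0.03  0.53  1.83 -0.    0.79  2.84]
```

Run:
```python
from h import *
import h
r.move_to([*A,.17],quat(YAW)); h.BASE=state(); print("base",h.BASE,r.current_t())
r.move_linear([*A,.101]); print("down",state(),r.current_tool_pos())
r.set_gripper(0.0,30); F,t=state(); print("grip",F,t,r.current_opening(),r.current_finger_force(),r.current_t())
p=np.array([*A,.101]); p+=np.clip(1e-4*(F-h.BASE[0]),-.001,.001)
p,a=turn(p,YAW,[0,-.5,-1,-1.5,-2,-2.5,-3,-3.5,-4,-5,-6],.45)
np.save("st.npy",[*p,a,*h.BASE[0],h.BASE[1]])
```

```text
base (array([-0.01022792, -0.40525862, -0.00582655]), 0.01800977050442429) 2.1833
down (array([-0.97553059,  0.07966076, -0.37216699]), -0.044697608899667056) [0.52835754 0.02939766 0.10156414]
grip [ 0.45639005 -4.72859596  3.93606322] 0.14588044643542036 0.1305455799061294 29.23995316028595 3.45
   0.0 tz  0.150 F [ 2.6 -4.2  0.1] p [528.   28.8 101.4] t 3.7
  -0.5 tz  0.149 F [ 1.1 -1.7  2.2] p [528.3  28.3 101.4] t 4.0
  -1.0 tz  0.181 F [ 2.3 -3.   0.1] p [528.4  28.2 101.6] t 4.2
  -1.5 tz  0.186 F [-0.3 -1.   0.1] p [528.6  27.9 101.6] t 4.5
  -2.0 tz  0.208 F [ 0.2 -1.4  0.2] p [528.6  27.8 101.7] t 4.7
  -2.5 tz  0.267 F [ 0.6 -1.5 -0.9] p [528.6  27.6 101.7] t 5.0
  -3.0 tz  0.298 F [-1.8 -1.   1.6] p [528.7  27.5 101.6] t 5.2
  -3.5 tz  0.398 F [ 0.4 -0.2 -1.7] p [528.5  27.4 101.7] t 5.5
  -4.0 tz  0.573 F [-1.8 -0.9 -0.1] p [528.6  27.4 101.6] t 5.7
STOP
```

Torque climbs steeply after about 3.5° clockwise, which looks like a stop. I'll try the other way briefly, return the cap home, then try cap B.

Run:
```python
from h import *
import h
s=np.load("st.npy"); h.BASE=(s[4:7],s[7])
p,a=turn(s[:3],YAW,[-2,0,1,2,3,4,5,6,7,4,2,0,-1,-2,-2.5],.5)
q=YAW+a
r.set_gripper(0.6); r.move_linear([p[0],p[1],.17]); h.BASE=state(); print("base",h.BASE)
b=B+(p[:2]-A)*[1,1]*.7
r.move_to([*b,.17],quat(YAW)); r.move_linear([*b,.101])
r.set_gripper(0.0,30); F,t=state(); print("grip",F,t,r.current_opening(),r.current_t())
p=np.array([*b,.101])
p,a=turn(p,YAW,[0,-1,-2,-3,-4,-5,-6,-7,-8],.45)
np.save("st.npy",[*p,a,*h.BASE[0],h.BASE[1]])
```

```text
-2.0 tz  0.087 F [-1.9 -0.   1.1] p [528.6  27.4 101.6] t 6.0
   0.0 tz -0.048 F [ 0.9 -0.8 -1.1] p [528.4  27.4 101.7] t 6.2
   1.0 tz -0.201 F [ 0.8  0.6 -0.3] p [528.5  27.3 101.6] t 6.5
   2.0 tz -0.194 F [-0.5 -0.  -0.7] p [528.5  27.3 101.5] t 6.7
   3.0 tz -0.184 F [1.3 0.4 0.2] p [528.5  27.3 101.5] t 7.0
   4.0 tz -0.198 F [-1.  -0.4 -0.8] p [528.6  27.4 101.5] t 7.2
   5.0 tz -0.222 F [ 0.2 -0.8 -2.2] p [528.5  27.3 101.4] t 7.5
   6.0 tz -0.191 F [-0.5  0.8 -0.4] p [528.5  27.3 101.2] t 7.7
   7.0 tz -0.238 F [-0.6 -0.   0.3] p [528.5  27.3 101.2] t 8.0
   4.0 tz -0.217 F [-0.2 -0.4  3.6] p [528.4  27.3 101.2] t 8.2
   2.0 tz -0.259 F [ 1.  -0.1  0.5] p [528.4  27.3 101.5] t 8.4
   0.0 tz -0.096 F [1.1 0.  1.5] p [528.5  27.3 101.6] t 8.7
  -1.0 tz -0.018 F [ 0.4 -0.1 -0.9] p [528.6  27.3 101.7] t 8.9
  -2.0 tz  0.133 F [-0.2 -0.8  1. ] p [528.6  27.3 101.6] t 9.2
  -2.5 tz  0.297 F [ 0.4 -1.8 -0.5] p [528.6  27.2 101.7] t 9.4
base (array([ 0.18716545, -0.56223724, -0.78000097]), -0.01831486460055442)
grip [-1.39813522 -1.65237701  6.27560169] 0.004708819590362295 0.13091511821382903 12.1417
   0.0 tz -0.014 F [-1.  -1.3  7. ] p [552.  -99.8 101. ] t 12.4
  -1.0 tz  0.161 F [ 1.3 -0.9  3.7] p [ 551.9 -100.   101.5] t 12.6
  -2.0 tz  0.231 F [ 3.9 -1.2  0.1] p [ 552.  -100.   101.9] t 12.9
  -3.0 tz  0.147 F [ 2.2 -2.1  0.2] p [ 552.4 -100.2  101.9] t 13.1
  -4.0 tz  0.253 F [ 1.2 -1.7  0. ] p [ 552.6 -100.4  101.9] t 13.4
  -5.0 tz  0.208 F [ 0.3 -0.4 -0.2] p [ 552.7 -100.5  101.9] t 13.6
  -6.0 tz  0.251 F [ 0.  -0.6 -1.2] p [ 552.8 -100.6  101.9] t 13.9
  -7.0 tz  0.203 F [-0.8 -1.3 -2.2] p [ 552.8 -100.6  101.8] t 14.1
  -8.0 tz  0.196 F [-1.4  0.1 -1.4] p [ 552.7 -100.8  101.5] t 14.4
```

A stops hard clockwise and yields with drag anticlockwise, so it is right-hand; it has been returned home. B runs clockwise with a drag of about 0.2 N m, so it is the left-hand cap. I'll unscrew B.

Run:
```python
from h import *
import h, cv2
s=np.load("st.npy"); h.BASE=(s[4:7],s[7])
p,a=turn(s[:3],YAW,list(np.arange(-10,-81,-2.)),.6)
r.sleep(.2); print(state(),r.current_tool_pos())
np.save("st.npy",[*p,a,*h.BASE[0],h.BASE[1]])
d=optics.get_image("side"); cv2.imwrite("pics/s1.png",cv2.resize(d["pixels"][140:280,200:360,::-1],None,fx=4,fy=4))
```

```text
-10.0 tz  0.094 F [ 0.4 -1.3 -3.2] p [ 552.5 -100.8  101.4] t 14.6
 -12.0 tz  0.115 F [-0.4 -0.7 -1.5] p [ 552.6 -100.9  101.1] t 14.9
 -14.0 tz  0.081 F [ 0.5 -1.  -3.1] p [ 552.6 -101.   100.9] t 15.1
 -16.0 tz -0.071 F [-1.5  0.1  0.2] p [ 552.6 -101.1  100.6] t 15.4
 -18.0 tz -0.014 F [-0.  -1.2  0.5] p [ 552.5 -101.1  100.6] t 15.6
 -20.0 tz -0.106 F [-0.9 -1.8  1.1] p [ 552.5 -101.2  100.7] t 15.9
 -22.0 tz -0.225 F [-1.1 -1.1  1.3] p [ 552.4 -101.3  100.8] t 16.1
 -24.0 tz -0.205 F [-1.1 -0.9  2.3] p [ 552.3 -101.5  100.9] t 16.4
 -26.0 tz -0.171 F [0.5 1.1 4.2] p [ 552.2 -101.5  101.2] t 16.6
 -28.0 tz -0.237 F [ 1.  -0.   2.6] p [ 552.2 -101.4  101.6] t 16.9
 -30.0 tz -0.154 F [ 0.2 -0.4  1.4] p [ 552.3 -101.4  101.8] t 17.1
 -32.0 tz -0.133 F [0.9 0.1 2.9] p [ 552.3 -101.5  102. ] t 17.4
 -34.0 tz -0.129 F [0.2 0.2 0.2] p [ 552.4 -101.5  102.3] t 17.6
 -36.0 tz -0.161 F [-1.2  0.6  2.6] p [ 552.4 -101.5  102.3] t 17.9
 -38.0 tz -0.224 F [-0.4  2.2  2.2] p [ 552.3 -101.4  102.5] t 18.1
 -40.0 tz -0.219 F [-1.5 -1.4  2.3] p [ 552.3 -101.2  102.8] t 18.4
 -42.0 tz -0.144 F [ 1
[... 738 characters left out ...]
 [-0.8  0.5  4. ] p [ 551.8 -101.4  105.1] t 21.4
 -66.0 tz -0.170 F [-1.   2.3  6.8] p [ 551.7 -101.3  105.5] t 21.6
 -68.0 tz -0.051 F [1.  1.5 2.6] p [ 551.6 -101.1  106. ] t 21.9
 -70.0 tz  0.024 F [ 0.3  1.7 -1.4] p [ 551.7 -101.   106.3] t 22.1
 -72.0 tz  0.031 F [ 0.6  0.3 -1.6] p [ 551.7 -100.8  106.2] t 22.4
 -74.0 tz  0.015 F [-0.7  0.7 -0.6] p [ 551.8 -100.8  106. ] t 22.6
 -76.0 tz -0.009 F [-0.6 -0.8  1. ] p [ 551.7 -100.7  105.9] t 22.9
 -78.0 tz  0.080 F [-0.2 -0.1 -1.1] p [ 551.6 -100.8  106. ] t 23.1
 -80.0 tz  0.056 F [-0.6  0.3 -0.1] p [ 551.6 -100.8  105.9] t 23.4
(array([-0.55557692, -0.48150738, -1.18710035]), -0.011909686727906548) [ 0.55164268 -0.10077756  0.10596772]
```

View pics/s1.png

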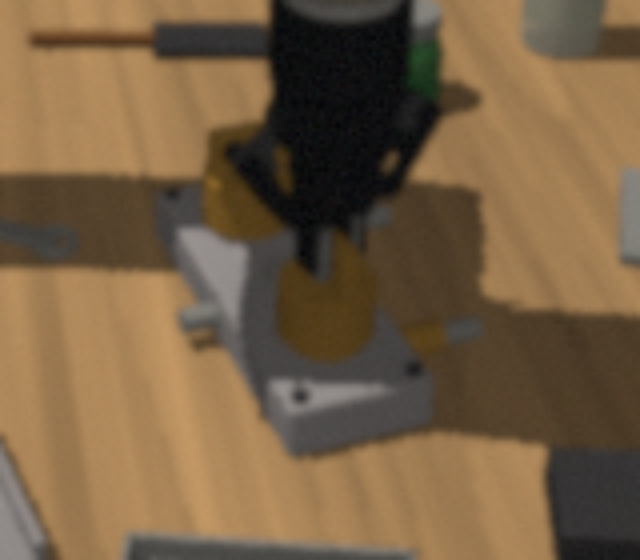

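The crop shows cap B gripped at (330,290) with its wing turned across; the torque has dropped to about 0, so it is free. I'll lift gently with a force guard.

Run:
```python
from h import *
import h, cv2
s=np.load("st.npy"); h.BASE=(s[4:7],s[7]); p=s[:3].copy(); yaw=YAW+s[3]
r.set_gripper(0.0,45)
ok=True
for dz in (.001,.002,.003,.005,.007,.01,.015):
    r.move_linear([p[0],p[1],p[2]+dz],vel=.02); F,t=state(); F=F-h.BASE[0]; print(dz,np.round(F,1),round(t,2),round(r.current_t(),1))
    if F[2]<-10: ok=False; print("STUCK"); break
if ok:
    r.move_linear([p[0],p[1],.2],vel=.1); print(state(),r.current_opening()); r.sleep(.1)
    d=optics.get_image("side"); cv2.imwrite("pics/s2.png",cv2.resize(d["pixels"][100:280,180:380,::-1],None,fx=3,fy=3)); print(r.current_t())
```

```text
0.001 [-0.4  0.5 -1.6] -0.01 24.1
0.002 [ 0.4  0.8 -1.5] 0.02 24.4
0.003 [-0.   0.6 -1.5] -0.04 24.6
0.005 [-0.7  1.  -0.8] 0.03 24.9
0.007 [-0.1 -0.  -1.8] 0.01 25.1
0.01 [-0.2  1.5 -1.1] 0.02 25.4
0.015 [ 1.   0.  -0.9] -0.07 25.8
(array([-0.18131707, -0.76219185, -2.27952074]), -0.036763960412697944) 0.13144578633323536
26.9
```

View pics/s2.png

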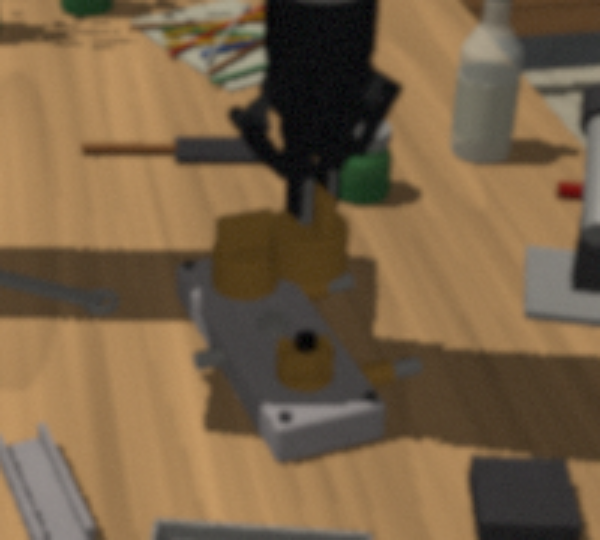

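Cap B hangs upright in the jaws at (310,240) and the bare outlet shows at (305,365). I'll carry it to the tray and set it down by force.

Run:
```python
from h import *
import h, cv2
s=np.load("st.npy"); yaw=YAW+s[3]
r.move_linear([*T,.2],vel=.2); r.move_linear([*T,.082],vel=.1); r.sleep(.2); F0,_=state()
for z in np.arange(.081,.060,-.001):
    r.move_linear([*T,z],vel=.02); F,_=state()
    if F[2]-F0[2]>4: break
print("touch",z,F-F0,r.current_t())
r.set_gripper(0.5); r.move_linear([*T,.25],vel=.15); r.sleep(.3); print(r.current_t())
r.move_linear([.40,-.32,.30],vel=.2)
for n in("top","side"):
    d=optics.get_image(n); cv2.imwrite(f"pics/{n}3.png",d["pixels"][:,:,::-1]); np.savez(f"{n}3.npz",**d)
```

```text
touch 0.06599999999999999 [-5.3314467   1.27979134 13.11450505] 33.7167
35.8
```

View pics/side3.png

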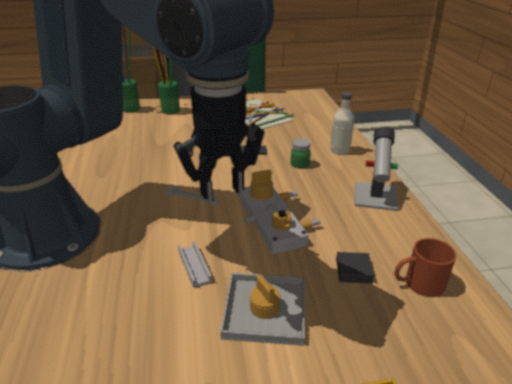

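View pics/top3.png

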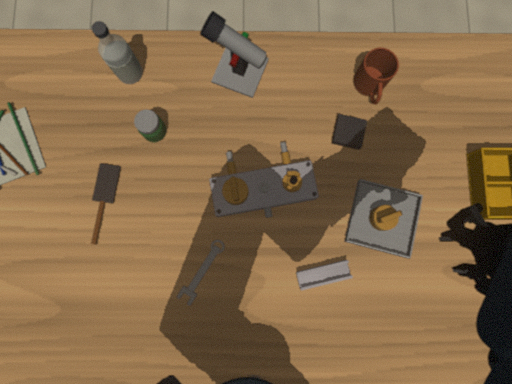

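The cap stands in the tray at (385,216) and cap A is on its outlet at (235,189). The bystanders haven't moved. A depth check on both caps before handing in.

Run:
```python
import numpy as np, cv2
d=np.load("top3.npz"); D=d["depth"]; fx,fy,cx,cy=[float(d[k]) for k in("fx","fy","cx","cy")]
v,u=np.mgrid[:384,:512]; P=np.stack([(u-cx)/fx*D,(v-cy)/fy*D,D],-1)
M=np.linalg.inv(d["camera_from_world"]); W=P@M[:3,:3].T+M[:3,3]; Z=np.where(D>0,W[...,2],-1)
for n,a,b,lo,hi in(("A wing",236,189,.094,.115),("A top",236,189,.068,.08),("B wing",385,213,.060,.08),("B top",385,216,.034,.045)):
    p=W[(abs(u-a)<26)&(abs(v-b)<30)&(Z>lo)&(Z<hi)]; c,s,t=cv2.minAreaRect((p[:,:2]*1000).astype(np.float32)); print(n,np.round(c,1),np.round(s,1),round(t,1),np.round(np.median(p[:,2]),4))
```

```text
A wing [527.7  29.4] [48.5 11.8] 8.6 0.1049
A top [527.6  29.1] [54.7 54.2] 0.7 0.0731
B wing [ 472.7 -309.3] [12.1 49.4] 20.3 0.0697
B top [ 472.9 -309.2] [54.7 55. ] 41.3 0.0378
```

```bash
python3 -c "
from cell import r
print(r.hand_in(), r.current_t())"
```

```text
the job is handed in; nothing more can be done
the job is handed in; nothing more can be done
```

The left-hand cap turned out to be the one on the -y outlet; it now stands upright about 4 mm from the tray's centre, the right-hand cap is still screwed home, and the job is handed in (verdict not shown to me).

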